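# Dress both ends of a door handle on the sprung polishing stick

## Robot

A 6-joint arm with a two-finger parallel gripper is mounted at the origin on the work surface. World frame = base frame: x ahead of the robot, y to its left, z up, the work surface at z = 0. Lengths are in m, angles in degrees, forces in N, time in s.
With the tool pointing down it reaches from about 0.35 to 0.875 m from the base axis. Payload 4.2 kg.
Tool frame: the origin (TCP) lies on the centre line of the jaws, within the pads' length; the fingertips stand 19 mm ahead of it and the grasp point (between the pads) is the TCP; x points along the fingers, y is the direction in which the jaws open and shut, and the axes are right-handed (so a half turn about x gives the same grasp; the last joint's range is limited). The gripper opens to 87 mm and grips with 3 to 60 N. Pads are 19 mm wide; open, the fingers measure 117 mm over their backs; the gripper's body (75 mm by 190 mm) begins 51 mm behind the grasp point.
Start: joints at [-53.652, 22.042, 0.453, 0, -68.411, -14.817], TCP at [0.229, -0.581, 0.242] pointing down, gripper open.
Joint ranges: [-179.83, 179.83], [-69.29, 118.12], [-61.27, 80.66], [-181.25, 117.63], [-171.15, -9.14], [-177.46, 177.46]. Speed limits (degrees/s): [159.86, 159.86, 180, 180, 180, 180].

## Interface

Orientations are given as a 3x3 rotation matrix whose columns are the frame's x, y, z axes.
In Python, from station import * gives the robot as it stands.
- The arm moves only by the shell command python3 -m creep 'ROWS'. ROWS is JSON, a list of rows, each a list of 5 numbers: the opening, from 0 (shut) to 1 (fully open), then the shift along the world's x, y, z in mm, then the turn about the world's z in rad. In form: [[jaw, x, y, z, turn], ...]. A call has exactly 8 rows; each row is the pose to reach, as a shift and turn from the pose measured when the call began; what a row does not reach only later rows make up. A row lasts 1/10 s, in which the tool goes at most 50 mm and 8.59 degrees, less where a joint would pass 70% of its speed; a pose out of reach is approached as far as the arm can. A call with a gripper value outside its range is refused whole. The fingers move at their own pace and stop on an object; the grip force is fixed at half the most. Time passes only in rows, so rows that repeat a pose let the fingers close, or fill a call up. It gives the time, the measured TCP pose, the force and the opening at its end, in the units of the state.
- sense(): the state, without advancing time (a new reading comes with each control period).
- capture(name): name is "side" or "top"; returns a dict with "image" (480x640x3 uint8, blue, green, red), "z_map" (480x640 float32, m along the optical axis (not along the pixel's ray), 0 where there is no reading), "mtx" (3x3 intrinsics, pixels), "eye" and "attitude" of the camera in the world. Camera axes: x right, y up, looking along -z (the intrinsics and any distortion apply to the point x, -y, -z); pixel columns grow to the right and rows downward; lengths in m; the calibration is good to about 2 mm. A picture is of the moment at which its call begins.
- finish_job(): hands the job in, once; it reports no verdict.
Trained networks look in a picture, given as the dict that the camera call returned (one of the last four; its "shot" number tells which), for a name from the list of things; names that differ only in an ending like _2 or _b are one class to them, and where a whole thing is asked for, a point or a joint stands for the part that bears it (a point fixed in the world has none). Each returns a list of dicts, best first, with "confidence" (0 to 1); they miss things now and then, are a little off and sometimes report something else, mostly with a low value. They report only what shows in the picture. A call takes as long as a camera call. They do not tell look-alikes from the thing itself.
- look_for(picture, thing): "box" ([left, top, right, bottom] in pixels, round what is visible of it).
- mark_of(picture, thing): "centre" ([column, row] in pixels: a listed point, or the origin of a listed thing).
The state is a dict: "time_s": time; "joints": joint angles; "joint_velocities": joint speeds; "effort": joint torques, N m; "tcp_pos": TCP position; "ee_rot": TCP orientation; "wrist_force": force on the tool from outside, world axes, zero at the start; "moment": the same for the moment, N m; "gripper_width": opening from 0.0 (shut) to 1.0 (fully open).
Only numpy, scipy, OpenCV 4.12 (cv2) and the standard library are available. Lean on these libraries where they do the work, as an engineer would, in place of code of your own. Each camera call takes 0.05 s, during which the arm holds its last target.

## Task

Take the grey pull handle from the turntable, pass its flanged end level under the fixture's gate and press it squarely against the sprung pink polishing stick until the stick gives way by about 10 mm, then turn the handle round and press its plain end against the stick in the same way (the gate bars the fingers, so each time it must be held behind the gate: put it down in between and take it by its other half). Finally lay the handle flat on the middle of the turntable again and let go; do not drop it, and leave the other things on the bench alone.

Things in the scene. Friction and masses are not known exactly. Their poses are not given: they have to be found in the camera images.
- handle_mid (a point): centre (15 mm above the flat underside) of the loose smoke-grey acetal pull handle, 200 mm long, about 0.2 kg, lying on the turntable. x axis: along it to the flanged end; z up. A bar 34 mm wide, 30 mm high from x = -100 mm (plain end) to 82 mm, then a flange 60 mm wide, 34 mm high, 18 mm thick (x = 82 to 100 mm). Grip the bar across its width
- flange_end (a point): centre of the handle's flanged end face, 100 mm from the handle's centre along its +x; axes as handle_mid
- plain_end (a point): centre of the handle's plain end face (34 x 30 mm, no flange), 100 mm from the handle's centre along its -x; axes as handle_mid
- turntable_top (a point): centre of the top of the steel turntable's disc, on its axis: disc 240 mm across, its top 25 mm above the bench, axes fixed (do not turn with the disc). Its disc turns freely with slight friction (0.04 N m)
- fixture: fixed steel fixture; origin on the bench below the stick's working face at rest; x axis: level, the way work is pushed in; z up. Gate at x = -105 mm: posts leaving 140 mm clear (y = -70 to 70 mm), crossbar 8 mm thick along x, underside 54 mm and top 60 mm above the bench. Low side rails (5 mm) at y = -81 and 81 mm; a plate 60 mm high at x = 100 mm. Bench clear before the gate and between the rails
- stick (a joint): how far the pink polishing stick has been pushed back along the fixture's +x, m: 0 at rest, stop at 0.020; sprung, about 1 N to start and 6 N at 10 mm; it springs back when let go
- stick_face (a point): centre of the working face of the pink silicon carbide polishing stick (moves with it), 25 mm above the bench; the face is 130 mm wide along the fixture's y and reaches from 8 to 42 mm above the bench; axes as the fixture's, the face looks to -x
- nozzle_mid (a point): bystander: glossy white ABS vacuum nozzle lying on the bench, 150 mm wide, about 125 mm long, 36 mm high; centre of its wide mouth part, 11 mm up
- countersink_mid (a point): bystander: hand countersink lying on the bench, about 140 mm long along its x, wooden grip 32 mm thick; its middle, 16 mm up
- jar: bystander: white jar standing on the bench, 52 mm across, 70 mm high; origin under its foot
- brush: bystander: brush lying on the bench, 170 mm long along its x
- bottle: bystander: amber bottle standing on the bench, 66 mm across, 160 mm high; origin under its foot
Not all that is in view belongs to the job. What is meant by the part that bears handle_mid is not green, and is the larger of those in its own colour.

How it is judged:
By the outcome, as a careful person would: the job done as asked, in the order asked, and still so for the second after the job is handed in, with the robot touching nothing.
It also fails if it takes over 72 s, if anything falls off the work surface, if the arm or the gripper's body presses on something with over 40 N, if the wrist force passes 120 N, or if a joint passes its speed limit or range.

## Working session

There is one attempt and no reset: what is moved stays moved. The work goes in short steps, Python scripts to look and compute and a shell command to move; the robot and the scene stay as the last step left them, time stands still between calls to the robot, and variables do not carry over. Pictures are saved under pics/ and viewed, and the job is handed in when it is done.

```bash
ls; mkdir -p pics
cat > h.py <<'E'
from station import *
import numpy as np, cv2
def uv2w(p,u,v,z=None):
    K=np.array(p["mtx"]);R=np.array(p["attitude"]);e=np.array(p["eye"])
    d=np.array([(u-K[0,2])/K[0,0],-(v-K[1,2])/K[1,1],-1.])
    if R.shape!=(3,3): print(R)
    d=R@d
    if z is None:
        z_=float(p["z_map"][int(round(v)),int(round(u))]); return e+d*z_
    return e+d*(z-e[2])/d[2]
def cloud(p):
    K=np.array(p["mtx"]);R=np.array(p["attitude"]);e=np.array(p["eye"])
    Z=p["z_map"];v,u=np.mgrid[0:480,0:640]
    d=np.stack([(u-K[0,2])/K[0,0]*Z,-(v-K[1,2])/K[1,1]*Z,-Z],-1)
    return d@R.T+e
E
python3 - <<'E'
from h import *
print({k:np.round(v,3) for k,v in sense().items()})
for n in("top","side"):
    p=capture(n);cv2.imwrite(f"pics/{n}0.png",p["image"]);print(n,p["eye"],np.round(p["attitude"],3).tolist(),np.round(p["mtx"],1).tolist(),p.keys())
    for t in["handle_mid","flange_end","plain_end","turntable_top","fixture","stick_face","nozzle_mid","countersink_mid","jar","brush","bottle"]:
        for r in mark_of(p,t)[:3]:
            print(t,round(r["confidence"],2),np.round(r["centre"]),np.round(uv2w(p,*r["centre"]),3))
E
```

```text
pics
{'time_s': np.float64(0.0), 'joints': array([-5.3652e+01,  2.2091e+01,  3.7800e-01, -2.8000e-02, -6.8409e+01,
       -1.4817e+01]), 'joint_velocities': array([ 0.008,  0.079,  0.054,  0.009, -0.04 , -0.026]), 'effort': array([ 1.0000e-03, -3.9066e+01,  1.8740e+01,  4.2200e+00,  1.1000e-02,
       -0.0000e+00]), 'tcp_pos': array([ 0.229, -0.581,  0.24 ]), 'ee_rot': array([[-0.001, -0.367,  0.93 ],
       [ 0.002,  0.93 ,  0.367],
       [-1.   ,  0.002, -0.   ]]), 'wrist_force': array([-0.343,  0.131,  0.645]), 'moment': array([ 0.027, -0.025, -0.032]), 'gripper_width': np.float64(1.0)}
top [ 0.43255883 -0.02575834  1.31714654] [[-0.001, 0.998, -0.063], [-1.0, -0.001, -0.008], [-0.008, 0.063, 0.998]] [[447.8, 0.0, 323.1], [0.0, 447.8, 230.6], [0.0, 0.0, 1.0]] dict_keys(['image', 'z_map', 'mtx', 'eye', 'attitude', 'shot'])
handle_mid 0.94 [235. 232.] [0.508 0.232 0.061]
handle_mid 0.77 [188. 322.] [0.253 0.371 0.027]
handle_mid 0.58 [343. 286.] [ 0.356 -0.073  0.031]
flange_end 0.92 [346. 318.] [ 0.266 -0.079  0.032]
flange_end 0.6 [252. 202.] [0.598 0.19  0.023]
flange_end 0.59 [
[... 1071 characters left out ...]
332. 383.] [0.301 0.33  0.025]
flange_end 0.86 [264. 286.] [0.582 0.203 0.054]
plain_end 0.68 [349. 442.] [0.204 0.424 0.019]
plain_end 0.61 [296. 342.] [0.422 0.294 0.044]
plain_end 0.58 [358. 252.] [ 0.455 -0.067  0.02 ]
turntable_top 0.91 [279. 312.] [0.502 0.25  0.055]
fixture 0.77 [317. 193.] [ 0.698 -0.232  0.013]
stick_face 0.6 [316. 190.] [ 0.699 -0.229  0.027]
stick_face 0.25 [261. 285.] [0.59  0.205 0.057]
nozzle_mid 0.73 [230. 254.] [0.754 0.135 0.018]
nozzle_mid 0.64 [414. 180.] [ 0.461 -0.458  0.021]
countersink_mid 0.81 [172. 351.] [0.659 0.46  0.028]
jar 0.61 [296. 256.] [0.594 0.041 0.017]
jar 0.47 [263. 285.] [0.582 0.205 0.061]
bottle 0.67 [369. 168.] [ 0.61  -0.417  0.034]
```

View pics/top0.png

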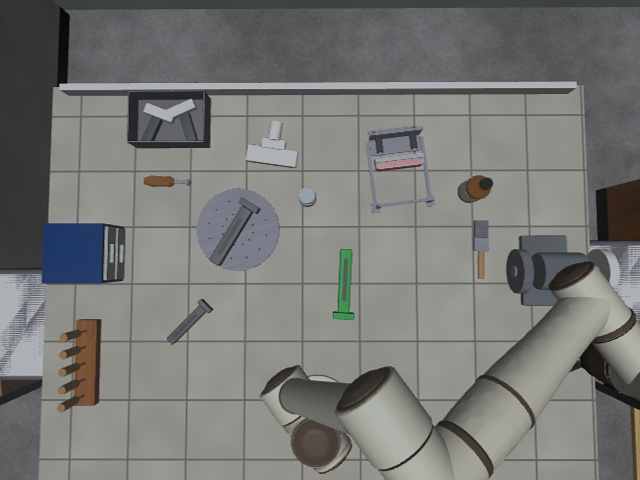

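View pics/side0.png

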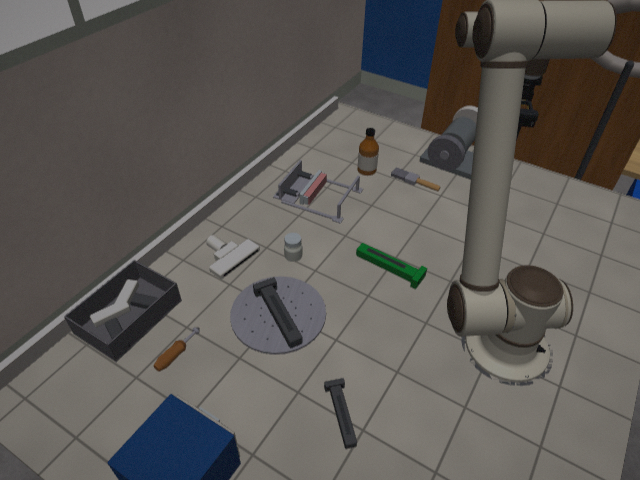

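The top view shows the large grey handle on the turntable at about (235,232), with its flange up and to the right. There is a smaller grey decoy at (190,322) and a green one at (343,285). The fixture is at about (400,165), with its gate at row ~205, towards the robot. Next I'll fit the geometry from depth.

```bash
cat >> h.py <<'E'
def handle_fit(p,c,zb,rad=0.14,maskz=(0.02,0.045)):
    """fit bar: returns mid, yaw (to flange). zb = support height"""
    C=cloud(p);ok=(p["z_map"]>0)&(np.hypot(C[...,0]-c[0],C[...,1]-c[1])<rad)&(C[...,2]>zb+maskz[0])&(C[...,2]<zb+maskz[1])
    m=ok.astype(np.uint8);n,l,st,ce=cv2.connectedComponentsWithStats(m)
    k=1+np.argmax(st[1:,4]);P=C[l==k]
    xy=P[:,:2].astype(np.float32)
    q=xy-xy.mean(0);w,V=np.linalg.eigh(q.T@q);a=V[:,1]
    for _ in range(5):
        t=q@a; s=q@np.array([-a[1],a[0]])
        # flange end = wider end
        lo,hi=np.percentile(t,0.5),np.percentile(t,99.5)
        we=lambda sel:np.ptp(np.percentile(s[sel],[2,98]))
        if we(t<lo+.015)>we(t>hi-.015): a=-a;continue
        # bar centreline fit
        b=(t>lo+.01)&(t<hi-.03)
        # midline from bins
        bins=np.linspace(lo+.01,hi-.03,9);ts=[];ms=[]
        for i in range(8):
            z=b&(t>=bins[i])&(t<bins[i+1])
            if z.sum()>5: ts.append(t[z].mean());ms.append(np.mean(np.percentile(s[z],[3,97])))
        k_,c_=np.polyfit(ts,ms,1)
        n_=np.array([-a[1],a[0]]); a=a+k_*n_; a/=np.linalg.norm(a)
    n_=np.array([-a[1],a[0]]);t=q@a;s=q@n_
    lo,hi=np.percentile(t,0.3),np.percentile(t,99.7)
    sc=np.mean([np.mean(np.percentile(s[(t>x)&(t<x+.02)],[3,97])) for x in np.linspace(lo+.01,hi-.05,6)])
    mid=xy.mean(0)+a*(lo+hi)/2+n_*sc
    return dict(n=len(P),mid=np.round(mid,4),yaw=round(float(np.arctan2(a[1],a[0])),4),yaw_deg=round(float(np.degrees(np.arctan2(a[1],a[0]))),2),L=round(float(hi-lo),4),w=round(float(np.ptp(np.percentile(s[(t>lo+.02)&(t<hi-.04)],[2,98]))),4),wf=round(float(np.ptp(np.percentile(s[t>hi-.015],[2,98]))),4),z=round(float(np.median(P[:,2])),4),zr=np.round([np.median(P[t<lo+.04,2]),np.median(P[(t>hi-.07)&(t<hi-.03),2])],4))
E
python3 - <<'E'
from h import *
for n in("top","side"):
    p=capture(n);C=cloud(p);im=p["image"].astype(int);print(n)
    print(handle_fit(p,(.505,.24),.025))
    # turntable disc
    r=np.hypot(C[...,0]-.5,C[...,1]-.24)
    ok=(abs(C[...,2]-.025)<.006)&(r<.15)
    P=C[ok][:,:2]; (c,rad)=cv2.minEnclosingCircle(P.astype(np.float32)); print("disc",np.round(c,4),round(rad,4),np.median(C[ok][:,2]))
    e=cv2.fitEllipse(cv2.convexHull(P.astype(np.float32)));print(np.round(e[0],4),np.round(e[1],4))
    # fixture region
    reg=(C[...,0]>.55)&(C[...,0]<.85)&(C[...,1]<-.12)&(C[...,1]>-.35)
    pink=reg&(im[...,2]>im[...,1]+25)&(C[...,2]>.02)&(C[...,1]>-.33)
    P=C[pink];print("pink",len(P),P.min(0),P.max(0),cv2.minAreaRect(P[:,:2].astype(np.float32)))
    for lo,hi in((.045,.07),(.035,.045)):
        ok=reg&(C[...,2]>lo)&(C[...,2]<hi);P=C[ok];print(lo,len(P),np.round(P.min(0),3),np.round(P.max(0),3))
    v,u=np.where(reg);s=im[v.min()-5:v.max()+5,u.min()-5:u.max()+5].astype(np.uint8)
    cv2.imwrite(f"pics/fix_{n}.png",cv2.resize(s,None,fx=min(5,780/s.shape[1],580/s.shape[0]),fy=min(5,780/s.shape[1],580/s.shape[0]),interpolation=cv2.INTER_CUBIC));print(v.min()-5,u.min()-5,s.shape)
E
```

```text
top
{'n': 926, 'mid': array([0.5073, 0.2412]), 'yaw': -0.5403, 'yaw_deg': -30.96, 'L': 0.1986, 'w': 0.0328, 'wf': 0.0579, 'z': 0.055, 'zr': array([0.0543, 0.0547])}
disc [0.5193 0.2315] 0.1204 0.024934855321851135
[0.5191 0.2316] [0.2382 0.2391]
pink 296 [ 0.69246335 -0.29883411  0.03371834] [ 0.72282776 -0.17332709  0.04788734] ((0.7076240181922913, -0.23600515723228455), (0.020336154848337173, 0.12740902602672577), 6.61758279800415)
0.045 496 [ 0.581 -0.329  0.045] [ 0.808 -0.152  0.065]
0.035 503 [ 0.58  -0.304  0.035] [ 0.803 -0.152  0.045]
114 353 (110, 88, 3)
side
{'n': 1045, 'mid': array([0.5087, 0.2425]), 'yaw': -0.5424, 'yaw_deg': -31.08, 'L': 0.2005, 'w': 0.0327, 'wf': 0.0574, 'z': 0.0535, 'zr': array([0.053 , 0.0533])}
disc [0.5197 0.2315] 0.1219 0.0234845299684745
[0.5197 0.2318] [0.238 0.242]
pink 164 [ 0.69240125 -0.30287763  0.03477672] [ 0.7267077  -0.17231799  0.04695456] ((0.7098212838172913, -0.23731082677841187), (0.023209430277347565, 0.13156144320964813), 6.398884296417236)
0.045 317 [ 0.579 -0.332  0.045] [ 0.809 -0.151  0.065]
0.035 358 [ 0.58  -0.332  0.035] [ 0.804 -0.15   0.045]
155 254 (83, 124, 3)
```

View pics/fix_top.png

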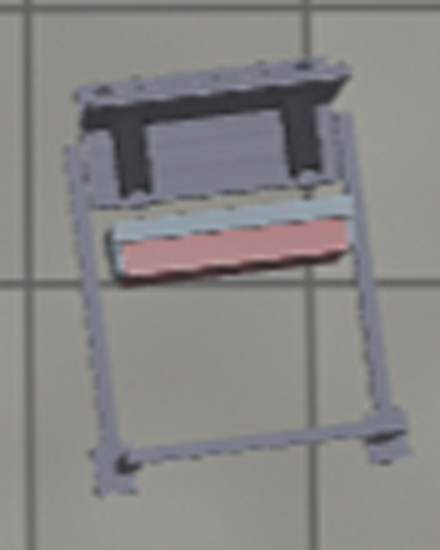

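Run:
```python
from h import *
for n in("top","side"):
    p=capture(n);C=cloud(p);im=p["image"].astype(int);print(n)
    reg=(C[...,0]>.55)&(C[...,0]<.85)&(C[...,1]<-.12)&(C[...,1]>-.35)
    g=reg&(C[...,0]<.655)&(C[...,2]>.045)&(C[...,2]<.075)
    P=C[g];vx,vy,x0,y0=cv2.fitLine(P[:,:2].astype(np.float32),cv2.DIST_HUBER,0,.005,.005).ravel()
    if vy<0: vx,vy=-vx,-vy
    print("gate",len(P),np.median(P[:,2]),"yaw",np.degrees(np.arctan2(-vx,vy)),"x at y=-.24",x0+(-.24-y0)*vx/vy, "rect",cv2.minAreaRect(P[:,:2].astype(np.float32)))
    pk=reg&(im[...,2]>im[...,1]+25)&(C[...,2]>.036)&(C[...,2]<.047)&(C[...,1]>-.33)
    P=C[pk];vx,vy,x0,y0=cv2.fitLine(P[:,:2].astype(np.float32),cv2.DIST_HUBER,0,.005,.005).ravel()
    if vy<0: vx,vy=-vx,-vy
    t=(P[:,:2]-[x0,y0])@[vx,vy];s=(P[:,:2]-[x0,y0])@[vy,-vx]
    print("pink",len(P),np.median(P[:,2]),"yaw",np.degrees(np.arctan2(-vx,vy)),"t",np.percentile(t,[1,99]),"s",np.percentile(s,[1,5,50,95]))
    f=np.percentile(s,3);m=np.mean(np.percentile(t,[1,99])); print("face mid",x0+m*vx+f*vy,y0+m*vy-f*vx)
    pl=reg&(C[...,0]>.76)&(C[...,2]>.045)
    P=C[pl];vx,vy,x0,y0=cv2.fitLine(P[:,:2].astype(np.float32),cv2.DIST_HUBER,0,.005,.005).ravel()
    if vy<0: vx,vy=-vx,-vy
    print("plate",len(P),"yaw",np.degrees(np.arctan2(-vx,vy)),cv2.minAreaRect(P[:,:2].astype(np.float32)))
```

```text
top
gate 175 0.05881914369130903 yaw 6.7986584 x at y=-.24 0.59216076 rect ((0.5936968326568604, -0.2503049671649933), (0.008822821080684662, 0.15925750136375427), 6.885980129241943)
pink 286 0.04114379979885674 yaw 6.9234257 t [-0.06212117  0.06187233] s [-9.47846624e-03 -8.51487815e-03  9.98879734e-05  8.74692017e-03]
face mid 0.6982985528907427 -0.23696194197610898
plate 213 yaw 6.771303 ((0.7963292002677917, -0.22635123133659363), (0.010407836176455021, 0.1497630476951599), 6.326079845428467)
side
gate 124 0.05690247513904573 yaw 6.466568 x at y=-.24 0.59212095 rect ((0.5944644212722778, -0.25266584753990173), (0.01114329881966114, 0.16678978502750397), 6.6244001388549805)
pink 162 0.04086955231355405 yaw 7.227909 t [-0.06313227  0.0602995 ] s [-0.01077428 -0.0093512   0.00014796  0.00991428]
face mid 0.6987200159049596 -0.2389999196042048
plate 144 yaw 6.799649 ((0.7967895865440369, -0.22375965118408203), (0.013141741044819355, 0.15179885923862457), 7.02608585357666)
```

The handle centre is at (0.508, 0.242) with yaw −31°. The turntable centre is (0.5195, 0.2316). The fixture origin is at about (0.698, −0.238) with yaw 6.8°. I'll grip at handle x = −48 mm, which is (0.467, 0.267).

```bash
python3 -m creep '[[1,24,35,0,-0.11],[1,48,70,0,-0.23],[1,71,105,0,-0.34],[1,95,140,0,-0.46],[1,119,175,0,-0.57],[1,143,210,0,-0.69],[1,167,245,0,-0.80],[1,190,280,0,-0.916]]'
```

```text
time_s: 2.2
tcp_pos: [0.4202, -0.2998, 0.2419]
ee_rot: [[0.001, 0.518, 0.855], [-0.0, 0.855, -0.518], [-1.0, 0.0, 0.001]]
wrist_force: [0.2, -0.9, 0.1]
gripper_width: 0.997
```

```bash
python3 -m creep '[[1,5,45,0,0],[1,10,90,0,0],[1,15,135,0,0],[1,20,180,0,0],[1,25,225,0,0],[1,30,270,-5,0],[1,35,315,-10,0],[1,38,360,-20,0]]'; python3 -c "
from h import *
s=sense();print(np.round(s['tcp_pos'],4),np.round(s['ee_rot'],4).tolist(),np.round(s['joints'],1))"
```

```text
time_s: 3.0
tcp_pos: [0.4588, 0.0623, 0.2227]
ee_rot: [[0.004, 0.518, 0.855], [0.001, 0.855, -0.518], [-1.0, 0.002, 0.003]]
wrist_force: [0.7, 0.6, 0.5]
gripper_width: 1.001
[0.4588 0.0623 0.2227] [[0.0036, 0.5178, 0.8555], [0.0007, 0.8555, -0.5178], [-1.0, 0.0025, 0.0028]] [ 2.800e+01  6.900e+00 -2.310e+01  1.000e-01 -5.970e+01 -1.492e+02]
```

```bash
python3 -m creep '[[1,2,40,0,0.003],[1,4,85,-20,0.003],[1,6,130,-40,0.003],[1,8,170,-65,0.003],[1,8,195,-85,0.003],[1,8,205,-100,0.003],[1,8,205,-105,0.003],[1,8,205,-105,0.003]]'
python3 - <<'E'
from h import *
s=sense();print(np.round(s['tcp_pos'],4),np.round(s['ee_rot'],4).tolist(),np.round(s['joints'],1))
p=capture("side");cv2.imwrite("pics/s1.png",p["image"][200:420,150:420])
for n in("side","top"): print(n,handle_fit(p if n=="side" else capture("top"),(.505,.24),.025,rad=.12,maskz=(.02,.04)))
E
```

```text
time_s: 3.8
tcp_pos: [0.4664, 0.2668, 0.1171]
ee_rot: [[0.002, 0.515, 0.857], [-0.001, 0.857, -0.515], [-1.0, 0.0, 0.002]]
wrist_force: [-0.1, -0.5, 0.3]
gripper_width: 0.996
[0.4664 0.2668 0.1171] [[0.0022, 0.5149, 0.8572], [-0.0009, 0.8572, -0.5149], [-1.0, 0.0004, 0.0024]] [  47.1   20.8  -21.6    0.2  -47.6 -168.3]
side {'n': 578, 'mid': array([0.4714, 0.265 ]), 'yaw': -0.5372, 'yaw_deg': -30.78, 'L': 0.1147, 'w': 0.0326, 'wf': 0.0309, 'z': 0.0532, 'zr': array([0.053 , 0.0532])}
top {'n': 602, 'mid': array([0.5391, 0.2223]), 'yaw': -0.5334, 'yaw_deg': -30.56, 'L': 0.1249, 'w': 0.0329, 'wf': 0.0576, 'z': 0.0554, 'zr': array([0.055 , 0.0546])}
```

View pics/s1.png

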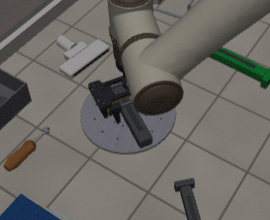

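The gripper is over the bar's plain half and lined up with it. Next: descend to z = 0.047 and close.

```bash
python3 -m creep '[[1,0,0,-25,0],[1,0,0,-50,0],[1,0,0,-65,0],[1,0,0,-70,0],[1,0,0,-70,0],[0.6,0,0,-70,0],[0.2,0,0,-70,0],[0.2,0,0,-70,0]]'; python3 -m creep '[[0,0,0,0,0],[0,0,0,0,0],[0,0,0,0,0],[0,0,0,0,0],[0,0,0,0,0],[0,0,0,0,0],[0,0,0,0,0],[0,0,0,0,0]]'
```

```text
time_s: 4.7
tcp_pos: [0.4676, 0.2671, 0.0495]
ee_rot: [[0.006, 0.516, 0.857], [0.003, 0.857, -0.516], [-1.0, 0.005, 0.004]]
wrist_force: [1.0, -0.4, 0.1]
gripper_width: 0.808
time_s: 5.5
tcp_pos: [0.4672, 0.2668, 0.0494]
ee_rot: [[0.005, 0.516, 0.857], [0.002, 0.857, -0.516], [-1.0, 0.004, 0.003]]
wrist_force: [-1.6, -1.6, 1.3]
gripper_width: 0.388
```

```bash
python3 -m creep '[[0,0,0,10,0],[0,0,0,25,0],[0,0,0,45,0],[0,0,0,65,0],[0,0,0,85,0],[0,0,-20,95,0.05],[0,0,-55,100,0.13],[0,0,-95,100,0.22]]'; python3 -m creep '[[0,-3,-40,0,0.08],[0,-8,-85,0,0.17],[0,-14,-130,0,0.26],[0,-20,-175,0,0.35],[0,-26,-220,0,0.44],[0,-32,-265,0,0.44],[0,-38,-310,0,0.44],[0,-44,-355,0,0.44]]'
```

```text
time_s: 6.3
tcp_pos: [0.4677, 0.172, 0.1506]
ee_rot: [[0.007, 0.311, 0.95], [0.005, 0.95, -0.311], [-1.0, 0.007, 0.005]]
wrist_force: [0.8, 0.3, -3.4]
gripper_width: 0.389
time_s: 7.1
tcp_pos: [0.4232, -0.1847, 0.1511]
ee_rot: [[0.005, -0.124, 0.992], [0.008, 0.992, 0.124], [-1.0, 0.007, 0.006]]
wrist_force: [0.9, -0.2, -3.3]
gripper_width: 0.385
```

Run:
```python
from h import *
s=sense();print(np.round(s['tcp_pos'],4),np.round(s['ee_rot'],4).tolist(),np.round(s['joints'],1),s['gripper_width'])
for n in("side","top"):
    p=capture(n);C=cloud(p);cv2.imwrite(f"pics/{n}2.png",p["image"])
    for t in("handle_mid","flange_end"):
        print(n,t,[(round(r["confidence"],2),np.round(r["centre"]),np.round(uv2w(p,*r["centre"]),3)) for r in mark_of(p,t)[:4]])
```

```text
[ 0.4232 -0.1847  0.1511] [[0.0052, -0.1238, 0.9923], [0.0075, 0.9923, 0.1237], [-1.0, 0.0068, 0.0061]] [ -3.6  11.6 -29.   -0.6 -49.2 -78.9] 0.38549611949173546
side handle_mid [(0.98, array([374., 194.]), array([ 0.441, -0.097,  0.215])), (0.75, array([390., 262.]), array([ 0.358, -0.071,  0.029])), (0.6, array([341., 411.]), array([0.253, 0.375, 0.022])), (0.3, array([171., 350.]), array([0.664, 0.458, 0.026]))]
side flange_end [(0.64, array([333., 381.]), array([0.304, 0.323, 0.023])), (0.56, array([421., 282.]), array([ 0.263, -0.079, -0.005]))]
top handle_mid [(0.95, array([188., 323.]), array([0.25 , 0.369, 0.029])), (0.88, array([384., 243.]), array([ 0.463, -0.136,  0.45 ])), (0.43, array([342., 285.]), array([ 0.385, -0.053,  0.512]))]
top flange_end [(0.82, array([380., 204.]), array([ 0.587, -0.178,  0.059])), (0.59, array([206., 306.]), array([0.298, 0.321, 0.024])), (0.53, array([343., 316.]), array([ 0.337, -0.054,  0.553]))]
```

View pics/side2.png

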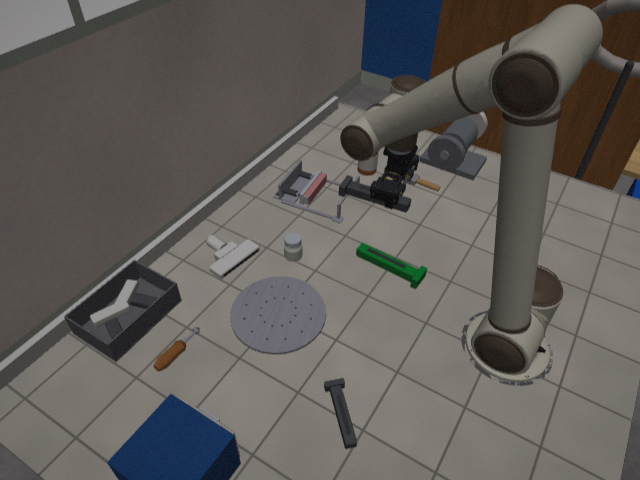

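View pics/top2.png

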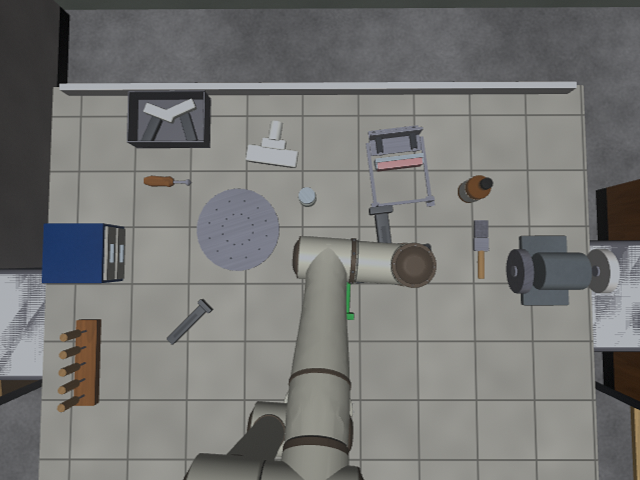

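The handle is held with its flange towards the fixture, near (380,212) in the top view. I'll measure its pitch and offset from the depth map.

```bash
cat >> h.py <<'E'
def held(p,lo=-.13,hi=.20):
    s=sense();t=np.array(s['tcp_pos']);R=np.array(s['ee_rot']);C=cloud(p)
    a=R[:2,2]/np.linalg.norm(R[:2,2]);n=np.array([-a[1],a[0]])
    d=C[...,:2]-t[:2];u=d@a;v=d@n;z=C[...,2]-t[2]
    ok=(p["z_map"]>0)&(abs(v)<.035)&(u>lo)&(u<hi)&(abs(z)<.045)
    for b in np.arange(lo,hi,.01):
        m=ok&(u>=b)&(u<b+.01)
        if m.sum()>3: print(round(b*1000),m.sum(),"v",np.round(np.percentile(v[m],[3,97])*1000,1),"ztop",np.round(np.percentile(z[m],[50,85,95])*1000,1))
    print("u max/min",u[ok].max(),u[ok].min())
E
python3 - <<'E'
from h import *
for n in("side","top"):
    print(n);held(capture(n))
E
```

```text
side
-60 20 v [-10.8  18.8] ztop [-7.3  3.   5.6]
-50 55 v [-13.7  21.7] ztop [1.4 4.5 5.2]
-40 55 v [-13.6  20.4] ztop [1.6 4.5 5.5]
-30 50 v [-12.9  19.4] ztop [1.1 5.6 6.9]
-20 22 v [-7.2 23.8] ztop [-14.7   2.2   3.8]
-10 21 v [-23.3  28.1] ztop [-11.3  -3.3  38.8]
0 24 v [-23.8  28.7] ztop [-7.4 41.8 43.7]
10 15 v [-8.3 26.8] ztop [-12.9  -7.5   8. ]
20 12 v [14.6 22.3] ztop [-16.5 -11.5  -9.7]
30 14 v [13.5 20.8] ztop [-14.7 -11.5 -10.8]
40 15 v [14.  20.3] ztop [-15.4 -11.2 -11. ]
50 15 v [15.5 20.5] ztop [-15.6  -9.1  -3.7]
60 33 v [ 4.7 20.3] ztop [-5.   2.6  4.5]
70 54 v [-12.8  19.4] ztop [0.5 4.4 6. ]
80 51 v [-11.5  20.3] ztop [0.3 4.  4.8]
90 50 v [-9.5 18.5] ztop [1.4 4.2 5.6]
100 49 v [-11.6  19.4] ztop [1.5 4.7 6.2]
110 50 v [-14.9  18.6] ztop [-0.1  3.2  5.4]
120 49 v [-13.3  18.5] ztop [1.5 4.4 5. ]
130 100 v [-25.3  31.8] ztop [ 2.7  8.4 10.1]
140 63 v [-22.3  32.3] ztop [5.2 8.4 9.8]
u max/min 0.14884457623488043 -0.05147249244069562
top
50 38 v [-15.3  17.4] ztop [5.3 6.9 8. ]
60 54 v [-14.1  18. ] ztop [4.  6.6 8.3]
70 54 v [-14.9  17.8] ztop [4.5 6.  7.4]
80 54 v [-14.1  17.9] ztop [4.8 6.2 8.3]
90 51 v [-15.5  17.7] ztop [4.5 6.6 7.6]
100 55 v [-14.3  17.8] ztop [4.2 7.  7.6]
110 53 v [-15.4  17.6] ztop [3.2 5.8 6.7]
120 51 v [-14.1  17.6] ztop [2.7 4.6 5.4]
130 106 v [-26.5  30.3] ztop [ 7.5  9.8 11. ]
140 75 v [-27.3  30.5] ztop [ 7.9 10.3 12.1]
u max/min 0.1481086235293316 0.05051235321232015
```

```bash
python3 -m creep '[[0,-2,-30,0,-0.006],[0,-5,-60,0,-0.006],[0,-8,-80,-10,-0.006],[0,-8,-88,-35,-0.006],[0,-8,-88,-70,-0.006],[0,-8,-88,-100,-0.006],[0,-8,-88,-117,-0.006],[0,-8,-88,-117,-0.006]]'
python3 - <<'E'
from h import *
s=sense();t=s['tcp_pos'];print(np.round(t,4),np.round(s['ee_rot'],4).tolist(),np.round(s['joints'],1),s['gripper_width'])
f=np.array([.99297,.1184]);n=np.array([-.1184,.99297]);d=t[:2]-np.array([.698,-.238]);print("fixture xy",d@f,d@n)
p=capture("side");cv2.imwrite("pics/s3.png",cv2.resize(p["image"][130:260,230:470],None,fx=3,fy=3));held(p,.09,.16)
E
```

```text
time_s: 8.3
tcp_pos: [0.4148, -0.2684, 0.0315]
ee_rot: [[-0.001, -0.121, 0.993], [0.009, 0.993, 0.121], [-1.0, 0.009, -0.0]]
wrist_force: [0.0, 0.7, -2.2]
gripper_width: 0.39
[ 0.4148 -0.2684  0.0315] [[-0.0014, -0.1214, 0.9926], [0.0093, 0.9926, 0.1214], [-1.0, 0.0094, -0.0002]] [-14.3  25.1 -31.5  -0.9 -33.6 -67.9] 0.3897060394359918
fixture xy -0.2847851812752085 0.0033877779053001046
90 60 v [-10.5  31. ] ztop [-7.4  1.5  3.4]
100 61 v [-10.8  32.1] ztop [-11.6   1.6   2.6]
110 60 v [-13.4  30.5] ztop [-8.9  1.3  3.2]
120 68 v [-15.1  32.4] ztop [-8.4  1.7  3.8]
130 82 v [-25.1  33.2] ztop [0.4 6.3 8.1]
140 52 v [-23.2  33.3] ztop [1.2 5.8 8.1]
150 17 v [ 3.1 33.8] ztop [-34.1 -32.7 -31.7]
u max/min 0.1598864551802421 0.09005927242478226
```

View pics/s3.png

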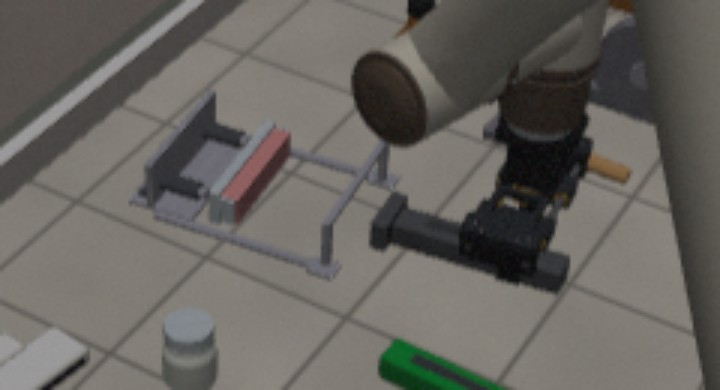

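```bash
python3 -m creep '[[0,1,-3,3,-0.003],[0,15,-2,3,-0.003],[0,35,0,3,-0.003],[0,60,3,3,-0.003],[0,85,6,3,-0.003],[0,108,9,3,-0.003],[0,122,10,3,-0.003],[0,124,11,3,-0.003]]'
cat > st.py <<'E'
from h import *
def st():
    s=sense();t=s['tcp_pos'];print(np.round(t,4),np.round(np.array(s['ee_rot'])[:,2],4),np.round(s['joints'],1),round(float(s['gripper_width']),3),np.round(s['wrist_force'],1))
    f=np.array([.99297,.1184]);n=np.array([-.1184,.99297]);d=t[:2]-np.array([.698,-.238]);print("fixture xy",d@f,d@n,"F along",np.array(s['wrist_force'])[:2]@f, "yaw",np.degrees(np.arctan2(s['ee_rot'][1][2],s['ee_rot'][0][2])))
def shot(nm,cam="side",b=(130,260,230,470)):
    p=capture(cam);cv2.imwrite(f"pics/{nm}.png",cv2.resize(p["image"][b[0]:b[1],b[2]:b[3]],None,fx=3,fy=3));return p
def stick(p):
    C=cloud(p);im=p["image"].astype(int)
    m=(im[...,2]>im[...,1]+25)&(C[...,2]>.034)&(C[...,2]<.05)&(C[...,0]>.66)&(C[...,0]<.76)&(C[...,1]<-.15)&(C[...,1]>-.33)
    f=np.array([.99297,.1184]);n=np.array([-.1184,.99297]);d=C[m][:,:2]-np.array([.698,-.238]);u=d@f;v=d@n
    print("stick n",len(u),"u pct",np.round(np.percentile(u,[3,50,97])*1000,1),"v",np.round(np.percentile(v,[2,98])*1000,1))
E
python3 - <<'E'
from st import *
st();p=shot("s4");stick(p);stick(capture("top"))
E
```

```text
time_s: 9.15
tcp_pos: [0.5438, -0.2578, 0.0374]
ee_rot: [[0.007, -0.121, 0.993], [0.007, 0.993, 0.121], [-1.0, 0.006, 0.008]]
wrist_force: [-0.7, -0.3, -1.3]
gripper_width: 0.387
[ 0.5438 -0.2578  0.0374] [0.9927 0.1205 0.0077] [-10.2  31.9 -16.1  -0.7 -41.6 -72.4] 0.387 [-0.7 -0.3 -1.3]
fixture xy -0.15542152875789522 -0.001431048245591527 F along -0.7543680326125505 yaw 6.922024378962102
stick n 165 u pct [ 0.5 10.7 20.8] v [-61.5  59.2]
stick n 294 u pct [ 0.8  9.5 18.9] v [-59.6  61.6]
```

View pics/s4.png

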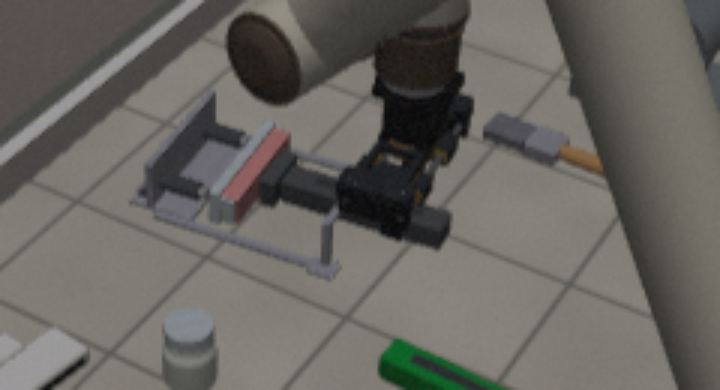

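The flange is under the gate and just short of the stick. I'll press slowly now.

```bash
python3 -m creep '[[0,0,0,-2,0],[0,2,0,-2,-0.002],[0,4,0.5,-2,-0.002],[0,6,1,-2,-0.002],[0,8,1,-2,-0.002],[0,10,1,-2,-0.002],[0,12,1.5,-2,-0.002],[0,12,1.5,-2,-0.002]]'
python3 - <<'E'
from st import *
st();stick(capture("top"));stick(capture("side"))
E
```

```text
time_s: 10.05
tcp_pos: [0.5524, -0.2562, 0.0345]
ee_rot: [[0.002, -0.117, 0.993], [0.008, 0.993, 0.117], [-1.0, 0.008, 0.003]]
wrist_force: [-2.1, -1.6, -1.9]
gripper_width: 0.387
[ 0.5524 -0.2562  0.0345] [0.9931 0.117  0.0028] [ -9.9  32.8 -15.   -0.7 -42.2 -72.9] 0.387 [-2.1 -1.6 -1.9]
fixture xy -0.1467274466168743 -0.000824222462919311 F along -2.30489636939957 yaw 6.718343108469415
stick n 295 u pct [ 2.6 11.7 20.6] v [-60.4  62.2]
stick n 160 u pct [ 2.1 12.9 22.8] v [-63.9  60.5]
```

```bash
python3 -m creep '[[0,2,0,0,0.001],[0,4,0.5,0,0.001],[0,6,0.5,0,0.001],[0,7,1,0,0.001],[0,8,1,0,0.001],[0,8.5,1,0,0.001],[0,9,1,0,0.001],[0,9,1,0,0.001]]'
python3 - <<'E'
from st import *
st();stick(capture("top"));p=shot("s5");stick(p)
E
```

```text
time_s: 10.95
tcp_pos: [0.56, -0.2553, 0.0342]
ee_rot: [[-0.001, -0.117, 0.993], [0.009, 0.993, 0.117], [-1.0, 0.009, 0.0]]
wrist_force: [-5.2, -2.8, -1.2]
gripper_width: 0.386
[ 0.56   -0.2553  0.0342] [9.931e-01 1.174e-01 3.000e-04] [ -9.7  33.3 -13.9  -0.7 -42.9 -73.1] 0.386 [-5.2 -2.8 -1.2]
fixture xy -0.13903577281113505 -0.0008607981547024624 F along -5.4656860420671975 yaw 6.739944941791491
stick n 293 u pct [10.5 19.3 28.5] v [-60.8  61.9]
stick n 163 u pct [11.4 20.8 30.6] v [-61.6  60.5]
```

View pics/s5.png

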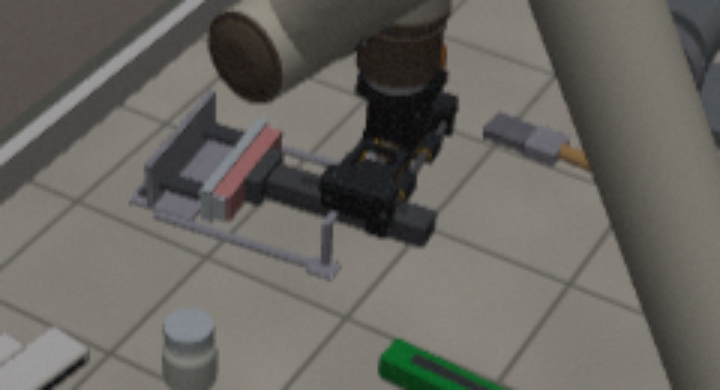

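Both cameras show the stick pushed back about 9.7 mm, at 5.5 N. I'll add a touch more, dwell, then withdraw.

```bash
python3 -m creep '[[0,0.7,0.1,0,0],[0,0.9,0.1,0,0],[0,0.9,0.1,0,0],[0,0.9,0.1,0,0],[0,0.9,0.1,0,0],[0,0.9,0.1,0,0],[0,0.9,0.1,0,0],[0,0.9,0.1,0,0]]'
python3 - <<'E'
from st import *
st();stick(capture("top"))
E
python3 -m creep '[[0,-10,-1,1,0],[0,-25,-3,1,0],[0,-48,-6,1,0],[0,-73,-9,1,0],[0,-98,-12,1,0],[0,-123,-15,1,0],[0,-145,-17,1,0],[0,-160,-19,1,0]]'
python3 - <<'E'
from st import *
st()
E
```

```text
time_s: 11.85
tcp_pos: [0.5599, -0.2553, 0.0341]
ee_rot: [[-0.003, -0.117, 0.993], [0.009, 0.993, 0.117], [-1.0, 0.009, -0.002]]
wrist_force: [-4.5, -1.8, -0.1]
gripper_width: 0.383
[ 0.5599 -0.2553  0.0341] [ 0.9931  0.117  -0.0018] [ -9.7  33.4 -13.8  -0.7 -43.1 -73.1] 0.383 [-4.5 -1.8 -0.1]
fixture xy -0.13919375144290796 -0.0008068894023548567 F along -4.680463400308682 yaw 6.720273766222424
stick n 294 u pct [10.2 19.1 28.2] v [-61.   61.6]
time_s: 12.7
tcp_pos: [0.3993, -0.2742, 0.0356]
ee_rot: [[-0.001, -0.117, 0.993], [0.008, 0.993, 0.117], [-1.0, 0.009, 0.0]]
wrist_force: [-0.3, -0.4, -2.2]
gripper_width: 0.388
[ 0.3993 -0.2742  0.0356] [9.931e-01 1.171e-01 4.000e-04] [-15.5  23.9 -32.8  -0.8 -33.5 -67.1] 0.388 [-0.3 -0.4 -2.2]
fixture xy -0.30092824667251944 -0.0006197505784765412 F along -0.3599500720953387 yaw 6.723427705102726
```

The stick was pushed about 9.7 mm and the handle is clear of the gate again. Now I'll lift it, turn it 180° and put it down in front of the gate.

```bash
python3 -m creep '[[0,0,0,20,0],[0,0,0,50,0],[0,10,0,80,0.13],[0,20,3,95,0.27],[0,30,5,100,0.41],[0,40,6,100,0.55],[0,50,6,100,0.69],[0,60,7,100,0.83]]'; python3 -m creep '[[0,5,1,0,0.145],[0,10,2,0,0.29],[0,15,3,0,0.435],[0,20,4,0,0.58],[0,25,5,0,0.725],[0,30,5,0,0.87],[0,35,5,0,1.015],[0,38,5,0,1.16]]';  python3 - <<'E'
from st import *
st()
E
```

```text
time_s: 13.5
tcp_pos: [0.4607, -0.2672, 0.1361]
ee_rot: [[-0.003, -0.816, 0.579], [0.005, 0.579, 0.816], [-1.0, 0.005, 0.002]]
wrist_force: [0.1, 0.0, -2.8]
gripper_width: 0.387
time_s: 14.3
tcp_pos: [0.5003, -0.2623, 0.1364]
ee_rot: [[-0.002, -0.853, -0.522], [-0.002, -0.522, 0.853], [-1.0, 0.003, -0.001]]
wrist_force: [-1.1, -0.5, -3.0]
gripper_width: 0.388
[ 0.5003 -0.2623  0.1364] [-5.225e-01  8.527e-01 -8.000e-04] [-11.2  21.9 -16.4   0.2 -51.8  42.5] 0.388 [-1.1 -0.5 -3. ]
fixture xy -0.1991545412315971 -0.0006810086699108955 F along -1.1331948998630694 yaw 121.49853699092449
```

```bash
python3 -m creep '[[0,0,0,0,0.145],[0,0,0,0,0.29],[0,0,0,0,0.435],[0,0,0,0,0.58],[0,0,0,0,0.725],[0,0,0,-20,0.87],[0,0,0,-50,1.01],[0,0,0,-75,1.14]]'
python3 - <<'E'
from st import *
st();p=shot("s6");held(p,-.06,.16)
E
```

```text
time_s: 15.1
tcp_pos: [0.5016, -0.2622, 0.0609]
ee_rot: [[0.005, 0.124, -0.992], [-0.003, -0.992, -0.124], [-1.0, 0.004, -0.005]]
wrist_force: [0.2, 0.6, -2.8]
gripper_width: 0.39
[ 0.5016 -0.2622  0.0609] [-0.9922 -0.1244 -0.0049] [-11.1  27.3 -20.8   0.2 -41.5 108.2] 0.39 [ 0.2  0.6 -2.8]
fixture xy -0.1978923782194765 -0.0007507368568644014 F along 0.2546209921619318 yaw -172.85411791851945
-60 5 v [-14.  -12.6] ztop [-14.8 -12.1 -11.2]
-50 8 v [-22.1 -14.1] ztop [-11.9  -7.3  -6.4]
-40 11 v [-20.5 -13.9] ztop [-12.4  -7.5  -6.4]
-30 10 v [-16.6 -11.6] ztop [-15.9  -9.1  -8.2]
-20 9 v [-26.6 -17.1] ztop [-8.  -4.5 -2.3]
-10 13 v [-31.2 -22.7] ztop [-5.2 -2.9 -1.7]
0 14 v [-27.5 -13.6] ztop [-9.5 -2.3 -0.6]
10 28 v [-20.3   9.7] ztop [2.7 7.7 9.4]
20 46 v [-20.6  11. ] ztop [ 4.9  9.6 10.2]
30 45 v [-18.6  13.4] ztop [ 3.8  8.9 10.5]
40 47 v [-20.3  12.5] ztop [5.7 8.4 9.4]
50 46 v [-19.1  11.8] ztop [4.7 7.7 9.1]
60 44 v [-21.3  13.2] ztop [4.6 8.1 9.5]
70 43 v [-21.4  13. ] ztop [2.8 7.8 8.8]
80 48 v [-21.1   9.7] ztop [3.6 8.3 9.3]
90 48 v [-20.7  11. ] ztop [3.1 7.5 8.9]
100 43 v [-21.3  10.3] ztop [ 3.6  8.5 10.1]
110 50 v [-20.7  11.7] ztop [4.6 7.9 9.5]
120 48 v [-31.   18.4] ztop [ 5.1  9.6 10.9]
130 71 v [-33.   25.4] ztop [ 7.6 11.6 12.9]
140 62 v [-32.5  20. ] ztop [ 2.8 12.1 13.3]
u max/min 0.14599264506431064 -0.05428507748159748
```

View pics/s6.png

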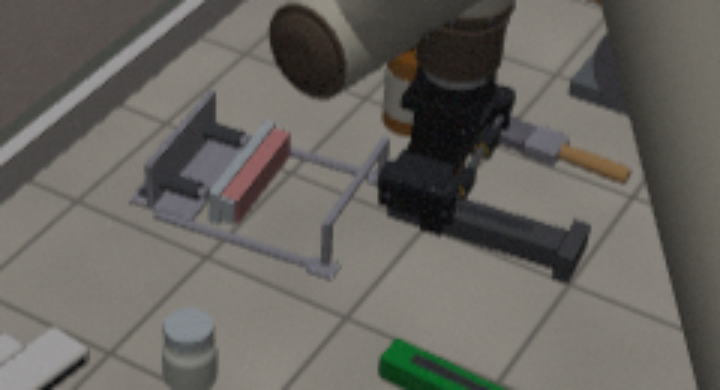

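```bash
python3 -m creep '[[0,0,0,-12,-0.005],[0,0,0,-22,-0.005],[0,0,0,-28,-0.005],[0,0,0,-31,-0.005],[0,0,0,-32,-0.005],[0,0,0,-33,-0.005],[0,0,0,-33,-0.005],[0,0,0,-33,-0.005]]'
python3 - <<'E'
from st import *
st()
E
```

```text
time_s: 15.95
tcp_pos: [0.4994, -0.2614, 0.0244]
ee_rot: [[-0.001, 0.122, -0.993], [-0.001, -0.993, -0.122], [-1.0, 0.001, 0.001]]
wrist_force: [0.2, 1.7, 2.9]
gripper_width: 0.386
[ 0.4994 -0.2614  0.0244] [-0.9925 -0.1219  0.0014] [-1.11e+01  3.04e+01 -2.25e+01  1.00e-01 -3.72e+01  1.08e+02] 0.386 [0.2 1.7 2.9]
fixture xy -0.20001870548904324 0.0002746168336871138 F along 0.39285311437864273 yaw -173.00039448603852
```

```bash
python3 -m creep '[[0.5,0,0,0,0],[0.8,0,0,0,0],[0.8,0,0,0,0],[0.8,0,0,1,0],[0.8,0,0,2,0],[0.8,0,0,4,0],[0.8,0,0,8,0],[0.8,0,0,12,0]]'
python3 - <<'E'
from st import *
st();p=shot("s7");print(handle_fit(p,(.43,-.27),0,rad=.13,maskz=(.015,.045)));held(p,-.06,.16)
E
```

```text
time_s: 16.75
tcp_pos: [0.4994, -0.2614, 0.0368]
ee_rot: [[-0.001, 0.122, -0.993], [-0.001, -0.993, -0.122], [-1.0, 0.001, 0.001]]
wrist_force: [0.3, -0.1, -0.1]
gripper_width: 0.798
[ 0.4994 -0.2614  0.0368] [-0.9925 -0.1219  0.0013] [-1.11e+01  2.93e+01 -2.19e+01  1.00e-01 -3.88e+01  1.08e+02] 0.798 [ 0.3 -0.1 -0.1]
fixture xy -0.19996858750218371 0.00023103434214080795 F along 0.3010365572004015 yaw -173.00042094851324
{'n': 565, 'mid': array([ 0.4452, -0.2569]), 'yaw': -2.7701, 'yaw_deg': -158.71, 'L': 0.1993, 'w': 0.0479, 'wf': 0.0598, 'z': 0.0277, 'zr': array([0.0236, 0.0276])}
-60 24 v [-33.3  -4.9] ztop [-38.9 -36.1 -29.6]
-50 29 v [-32.2 -12. ] ztop [-33.3 -18.7 -16.4]
-40 31 v [-31.8 -13.3] ztop [-35.1 -19.8 -15.5]
-30 29 v [-31.4 -13.4] ztop [-36.6 -20.1 -16.3]
-20 9 v [-32.7 -24.9] ztop [-38.6 -37.8 -37.6]
-10 6 v [-34.8 -24.4] ztop [-39.8 -37.7 -36.7]
0 24 v [-34.4  34. ] ztop [-34.5   0.3  16.6]
10 46 v [-34.   13.2] ztop [-29.2 -14.1  -9.2]
20 57 v [-32.7   8.2] ztop [-18.   -8.6  -5.8]
30 58 v [-32.4  10.4] ztop [-18.   -8.8  -6.3]
40 55 v [-30.4  10.9] ztop [-16.7  -8.1  -6.5]
50 58 v [-31.8  10.5] ztop [-16.3  -9.   -6.6]
60 58 v [-32.9  10.3] ztop [-17.6  -8.5  -6.4]
70 61 v [-34.9  14.5] ztop [-18.5  -8.8  -7.6]
80 54 v [-31.6   9.5] ztop [-19.   -9.1  -6.4]
90 61 v [-31.7  10. ] ztop [-16.7  -8.1  -6.5]
100 55 v [-30.6  10.6] ztop [-14.6  -9.2  -7.7]
110 63 v [-33.2  11.5] ztop [-19.8  -8.8  -7.1]
120 53 v [-31.4   9.1] ztop [-16.7  -8.7  -6.9]
130 66 v [-33.   22.9] ztop [-7.3 -3.9 -1.8]
140 99 v [-33.6  26. ] ztop [-14.5  -3.9  -2.4]
150 49 v [-32.1  29.5] ztop [-39.7 -37.1 -35.9]
u max/min 0.15991798619505407 -0.059573581743041774
```

View pics/s7.png

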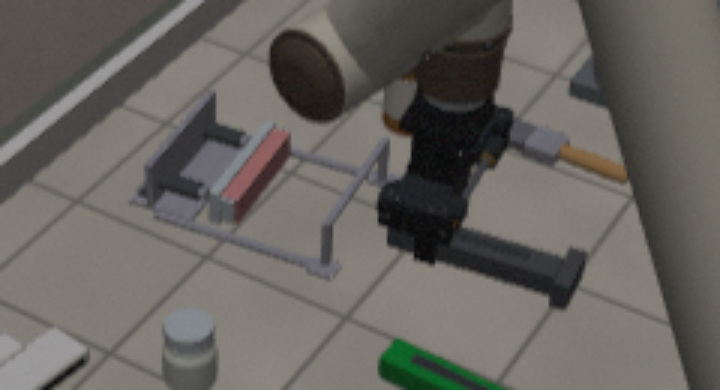

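```bash
python3 -m creep '[[0.8,-20,-2,0,0],[0.8,-45,-5,0,0],[0.8,-70,-8,0,0],[0.8,-88,-10,-2,0],[0.8,-92,-11,-8,0],[0.8,-92,-11,-12,0],[0.8,-92,-11,-12,0],[0.4,-92,-11,-12,0]]'; python3 -m creep '[[0,0,0,0,0],[0,0,0,0,0],[0,0,0,0,0],[0,0,0,0,0],[0,0,0,0,0],[0,0,0,3,0],[0,0,0,8,0],[0,0,0,10,0]]';  python3 - <<'E'
from st import *
st();p=shot("s8");held(p,-.16,.07)
E
```

```text
time_s: 17.6
tcp_pos: [0.4091, -0.2727, 0.0254]
ee_rot: [[0.001, 0.123, -0.992], [-0.002, -0.992, -0.123], [-1.0, 0.002, -0.001]]
wrist_force: [-0.5, -0.4, -0.6]
gripper_width: 0.766
time_s: 18.4
tcp_pos: [0.4091, -0.2727, 0.0358]
ee_rot: [[0.001, 0.123, -0.992], [-0.002, -0.992, -0.123], [-1.0, 0.002, -0.001]]
wrist_force: [-0.5, 0.5, -2.2]
gripper_width: 0.389
[ 0.4091 -0.2727  0.0358] [-9.924e-01 -1.229e-01 -7.000e-04] [-1.470e+01  2.430e+01 -3.240e+01  1.000e-01 -3.320e+01  1.116e+02] 0.389 [-0.5  0.5 -2.2]
fixture xy -0.2910096329168601 -0.0002001505073960245 F along -0.4285368338704455 yaw -172.94310159271885
-160 39 v [-33.5  27.8] ztop [-37.8 -35.5 -35.1]
-150 28 v [-32.   5.] ztop [-35.7 -14.    1.5]
-140 65 v [-31.8  13.7] ztop [-10.1   1.4   4.9]
-130 56 v [-26.9   5.4] ztop [-13.    2.1   4.5]
-120 66 v [-33.2  11.8] ztop [-8.7  3.1  4.6]
-110 66 v [-32.8  11.5] ztop [-18.4   2.4   5.8]
-100 66 v [-31.4   9.6] ztop [-12.6   3.5   4.2]
-90 65 v [-29.7  11.5] ztop [-9.2  3.1  4.7]
-80 63 v [-31.    9.2] ztop [-9.2  2.4  4.2]
-70 59 v [-30.7   5.5] ztop [-16.3   2.8   4.6]
-60 40 v [-33.4  -8.4] ztop [-34.8  -9.1  -1.1]
-50 34 v [-34.7  -5.5] ztop [-36.5 -19.5 -12.5]
-40 30 v [-33.9  -6.3] ztop [-37.  -20.2 -15. ]
-30 34 v [-31.3  -6.3] ztop [-36.7 -18.1 -16.1]
-20 26 v [-33.   -8.5] ztop [-36.4 -17.8 -11.3]
-10 34 v [-32.  -8.] ztop [-37.1 -11.5  -7.8]
0 35 v [-33.9  -9.4] ztop [-35.1 -11.3  -6.9]
10 34 v [-32.1  -5.8] ztop [-35.8 -18.2 -13.1]
20 60 v [-32.1   9.9] ztop [-18.9   1.3   3.4]
30 57 v [-30.3   8.9] ztop [-8.7  3.6  6. ]
40 81 v [-34.5  23.5] ztop [4.3 7.7 9.2]
50 107 v [-33.3  31.2] ztop [-10.9   7.4   9.5]
60 55 v [-31.6  34.4] ztop [-38.2 -36.  -34.1]
u max/min 0.06999702367463764 -0.1598922029392118
```

View pics/s8.png

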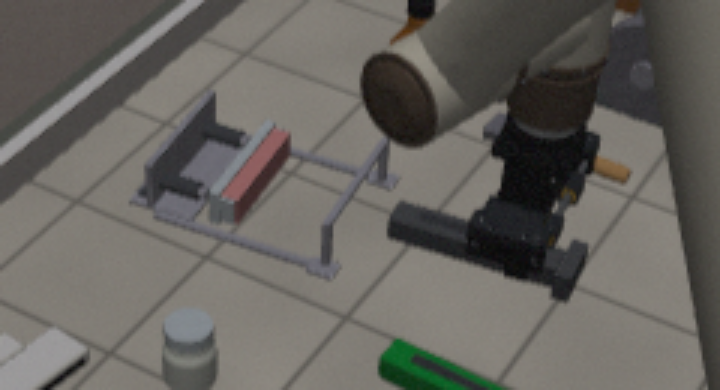

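The handle is level and gripped by its flanged half, with the plain end forward. I'll move it under the gate.

```bash
python3 -m creep '[[0,12,1,0,-0.004],[0,32,4,0,-0.004],[0,55,7,0,-0.004],[0,78,9,0,-0.004],[0,100,12,0,-0.004],[0,118,14,0,-0.004],[0,130,16,0,-0.004],[0,134,16,0,-0.004]]'
python3 - <<'E'
from st import *
st();p=shot("s9");stick(p);stick(capture("top"))
E
```

```text
time_s: 19.25
tcp_pos: [0.5448, -0.2564, 0.0357]
ee_rot: [[0.002, 0.12, -0.993], [-0.002, -0.993, -0.12], [-1.0, 0.002, -0.002]]
wrist_force: [0.4, -0.2, -3.8]
gripper_width: 0.387
[ 0.5448 -0.2564  0.0357] [-0.9928 -0.1198 -0.0017] [-9.800e+00  3.210e+01 -1.650e+01  1.000e-01 -4.130e+01  1.065e+02] 0.387 [ 0.4 -0.2 -3.8]
fixture xy -0.15432368190964266 -8.590245540955096e-05 F along 0.3804678994382533 yaw -173.1206567978213
stick n 166 u pct [ 0.2 11.  21. ] v [-63.6  60.8]
stick n 292 u pct [ 0.6  9.5 18.6] v [-59.7  61.7]
```

View pics/s9.png

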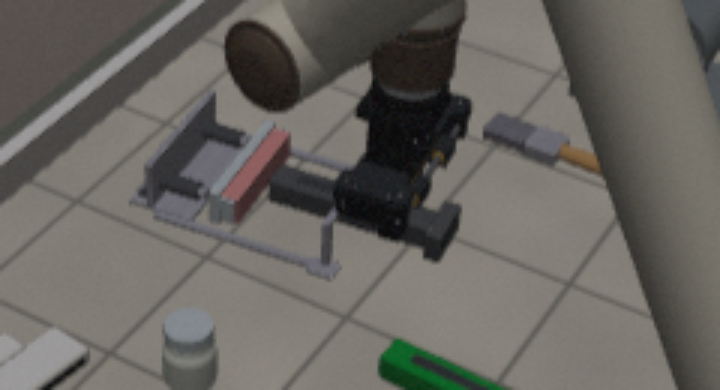

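```bash
python3 -m creep '[[0,2,0,0,-0.001],[0,5,0.5,0,-0.001],[0,8,1,0,-0.001],[0,11,1,0,-0.001],[0,13,1.5,0,-0.001],[0,15,2,0,-0.001],[0,16,2,0,-0.001],[0,16,2,0,-0.001]]'
python3 - <<'E'
from st import *
st();stick(capture("side"));stick(capture("top"))
E
```

```text
time_s: 20.15
tcp_pos: [0.5588, -0.2546, 0.0355]
ee_rot: [[-0.0, 0.118, -0.993], [-0.001, -0.993, -0.118], [-1.0, 0.001, 0.001]]
wrist_force: [-2.3, -1.0, -2.3]
gripper_width: 0.388
[ 0.5588 -0.2546  0.0355] [-9.930e-01 -1.178e-01  6.000e-04] [-9.40e+00  3.30e+01 -1.45e+01  1.00e-01 -4.24e+01  1.06e+02] 0.388 [-2.3 -1.  -2.3]
fixture xy -0.14021262434118487 3.1082328034931756e-05 F along -2.3689449006243746 yaw -173.23706413003057
stick n 166 u pct [ 3.3 13.3 23.4] v [-62.7  59.8]
stick n 296 u pct [ 2.7 11.9 21.2] v [-60.2  61.6]
```

```bash
python3 -m creep '[[0,2,0,0,0],[0,4,0.5,0,0],[0,6,0.5,0,0],[0,7,1,0,0],[0,8,1,0,0],[0,9,1,0,0],[0,9.3,1,0,0],[0,9.3,1,0,0]]'
python3 - <<'E'
from st import *
st();stick(capture("side"));stick(capture("top"))
E
```

```text
time_s: 21.05
tcp_pos: [0.5668, -0.2536, 0.0352]
ee_rot: [[-0.003, 0.117, -0.993], [-0.001, -0.993, -0.117], [-1.0, 0.001, 0.003]]
wrist_force: [-6.5, -1.5, 0.5]
gripper_width: 0.387
[ 0.5668 -0.2536  0.0352] [-0.9931 -0.1174  0.0034] [-9.100e+00  3.360e+01 -1.340e+01  1.000e-01 -4.320e+01  1.058e+02] 0.387 [-6.5 -1.5  0.5]
fixture xy -0.13216311336918657 6.421570968020701e-05 F along -6.66270978304624 yaw -173.2590835262834
stick n 165 u pct [10.8 21.3 31.2] v [-62.1  62.3]
stick n 296 u pct [11.  20.1 29.2] v [-60.9  62. ]
```

The plain end has pushed the stick about 10.4 mm, at 6 N, square to within 0.1°. Now I'll back out.

```bash
python3 -m creep '[[0,0,0,0,0],[0,-10,-1,0,0],[0,-28,-3,0,0],[0,-53,-6,0,0],[0,-80,-9,0,0],[0,-108,-13,0,0],[0,-133,-16,0,0],[0,-155,-19,0,0]]'; python3 -m creep '[[0,-3,0,20,0],[0,-3,0,45,0],[0,-3,0,75,0],[0,-3,20,100,0],[0,-3,50,110,0],[0,0,90,110,0],[0,3,135,110,0],[0,6,180,110,0]]'
python3 - <<'E'
from st import *
st();p=capture("top");stick(p)
C=cloud(p);ok=(abs(C[...,2]-.025)<.006)&(np.hypot(C[...,0]-.519,C[...,1]-.2316)<.15)
e=cv2.fitEllipse(cv2.convexHull(C[ok][:,:2].astype(np.float32)));print(np.round(e[0],4),np.round(e[1],4))
p=capture("side");held(p,-.16,-.05);held(p,.02,.07)
E
```

```text
time_s: 21.95
tcp_pos: [0.4118, -0.2727, 0.0357]
ee_rot: [[0.001, 0.118, -0.993], [-0.002, -0.993, -0.118], [-1.0, 0.002, -0.0]]
wrist_force: [0.0, -1.0, -3.0]
gripper_width: 0.388
time_s: 22.75
tcp_pos: [0.419, -0.0909, 0.1465]
ee_rot: [[0.006, 0.117, -0.993], [-0.001, -0.993, -0.117], [-1.0, 0.001, -0.006]]
wrist_force: [1.5, 1.0, -2.1]
gripper_width: 0.386
[ 0.419  -0.0909  0.1465] [-0.9931 -0.1173 -0.0056] [  9.7   8.7 -33.9   0.1 -47.1  86.9] 0.386 [ 1.5  1.  -2.1]
fixture xy -0.2596483655864361 0.17913536885301107 F along 1.557670310798286 yaw -173.26078681757724
stick n 292 u pct [ 0.4  9.7 18.6] v [-60.3  61.8]
[0.5192 0.2317] [0.2379 0.2389]
-150 12 v [-20.1  10.5] ztop [0.9 3.7 4.1]
-140 53 v [-24.9   8.9] ztop [-0.5  4.6  5.5]
-130 55 v [-20.3  10.6] ztop [1.3 4.9 5.9]
-120 50 v [-22.3   9.1] ztop [1.3 4.7 6.1]
-110 58 v [-22.3   7.9] ztop [1.3 4.3 5.8]
-100 53 v [-23.6  10.8] ztop [1.  4.2 5.2]
-90 52 v [-23.1  10.6] ztop [1.  4.2 5.3]
-80 56 v [-22.2  10.1] ztop [-0.   3.4  5.2]
-70 27 v [-24.9 -13.3] ztop [-6.7  4.   6.4]
-60 7 v [-22.7 -16.8] ztop [-20.9 -18.6 -17.1]
u max/min -0.05128279217518481 -0.14295774117411789
20 56 v [-22.7   9.3] ztop [1.  4.  5.3]
30 51 v [-31.2  13.8] ztop [1.7 4.8 6.9]
40 86 v [-33.9  23.3] ztop [5.5 8.1 9.5]
50 96 v [-33.8  20.8] ztop [-0.3  7.5  9.2]
u max/min 0.05746000644953503 0.020524125177076837
```

```bash
python3 -m creep '[[0,4,30,0,0],[0,12,72,0,0],[0,20,115,0,0],[0,28,158,0,0],[0,36,201,0,0],[0,44,244,0,0],[0,52,287,0,0],[0,58,316,0,0]]'; python3 -m creep '[[0,0,0,0,0],[0,0,0,-15,0],[0,0,0,-35,0],[0,0,0,-55,0],[0,0,0,-72,0],[0,0,0,-82,0],[0,0,0,-87,0],[0,0,0,-88,0]]'
python3 - <<'E'
from st import *
st();p=shot("s10","side",(200,400,150,400));held(p,-.16,-.05);held(p,.02,.07)
E
```

```text
time_s: 23.65
tcp_pos: [0.4791, 0.231, 0.1471]
ee_rot: [[0.01, 0.127, -0.992], [0.003, -0.992, -0.127], [-1.0, -0.002, -0.01]]
wrist_force: [0.1, 0.2, -1.8]
gripper_width: 0.385
time_s: 24.45
tcp_pos: [0.4794, 0.2308, 0.059]
ee_rot: [[0.01, 0.127, -0.992], [0.003, -0.992, -0.127], [-1.0, -0.002, -0.011]]
wrist_force: [0.0, 0.2, -3.3]
gripper_width: 0.386
[0.4794 0.2308 0.059 ] [-0.9919 -0.127  -0.0105] [ 43.3  24.9 -26.1   0.4 -38.5  53.6] 0.386 [ 0.   0.2 -3.3]
fixture xy -0.16159179911009997 0.4914023612995643 F along 0.04093648102088131 yaw -172.70467288402818
-160 26 v [-31.3   0.2] ztop [-36.6 -34.8 -33.6]
-150 39 v [-34.1   5.2] ztop [-35.8 -14.9   2.8]
-140 93 v [-32.5  12.2] ztop [-8.2  3.8  5.8]
-130 100 v [-32.1  10.5] ztop [-5.4  5.   7.2]
-120 92 v [-33.7  12.9] ztop [-7.2  4.1  5.9]
-110 99 v [-33.7  10.7] ztop [-5.5  4.4  5.5]
-100 92 v [-33.6  12.9] ztop [-3.8  3.9  5.1]
-90 73 v [-33.8  12.6] ztop [1.1 4.6 6.3]
-80 38 v [-33.6  15.4] ztop [3.2 4.8 5.8]
-70 8 v [-34.8   9.2] ztop [-17.6   5.    6.3]
u max/min -0.051630817834386146 -0.15784906498517803
20 51 v [-33.3 -10.9] ztop [-35.  -14.7  -7.9]
30 37 v [-34.4 -14.7] ztop [-34.5  -8.2  -3.6]
40 62 v [-34.3 -18.1] ztop [-13.2   6.2   7.5]
50 158 v [-31.9  29.2] ztop [-19.    3.3   7.5]
60 95 v [-33.   30.8] ztop [-35.9 -33.6 -32.3]
u max/min 0.06991490180346066 0.02034056399513796
```

View pics/s10.png

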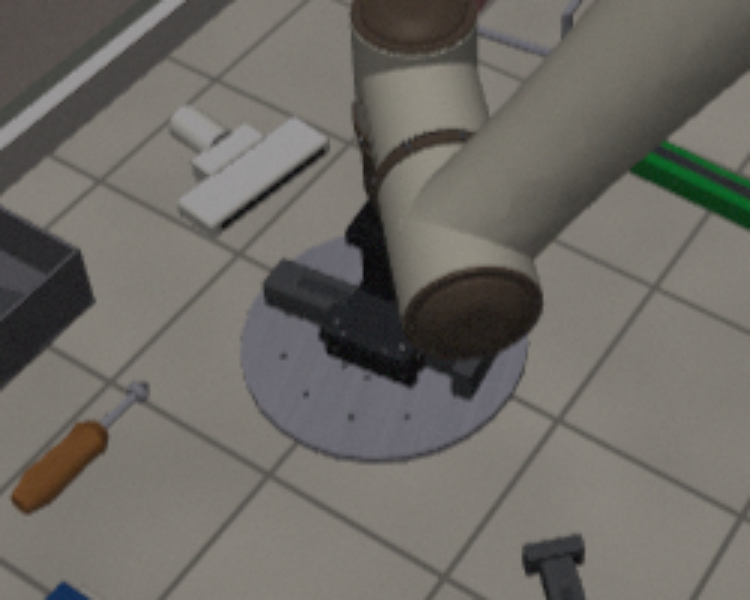

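```bash
python3 -m creep '[[0,-1,-3,0,0],[0,-2.4,-5.8,-2,0],[0,-2.4,-5.8,-4,0],[0,-2.4,-5.8,-5,0],[0,-2.4,-5.8,-6,0],[0,-2.4,-5.8,-7,0],[0,-2.4,-5.8,-7.5,0],[0,-2.4,-5.8,-7.5,0]]'
python3 - <<'E'
from st import *
st()
E
```

```text
time_s: 25.3
tcp_pos: [0.4771, 0.2252, 0.0517]
ee_rot: [[0.011, 0.127, -0.992], [0.003, -0.992, -0.127], [-1.0, -0.002, -0.011]]
wrist_force: [-0.6, -0.7, -2.4]
gripper_width: 0.387
[0.4771 0.2252 0.0517] [-0.9918 -0.1272 -0.0109] [ 43.1  25.2 -27.1   0.4 -37.2  53.9] 0.387 [-0.6 -0.7 -2.4]
fixture xy -0.1645191690736967 0.4861432616238977 F along -0.6941434700949507 yaw -172.6898088421175
```

```bash
python3 -m creep '[[0,0,0,-0.5,0],[0,0,0,-1,0],[0,0,0,-1.5,0],[0,0,0,-2,0],[0,0,0,-2.2,0],[0,0,0,-2.5,0],[0,0,0,-2.5,0],[0,0,0,-2.5,0]]'
python3 - <<'E'
from st import *
st()
E
```

```text
time_s: 26.1
tcp_pos: [0.4773, 0.2254, 0.0504]
ee_rot: [[0.011, 0.128, -0.992], [0.003, -0.992, -0.128], [-1.0, -0.002, -0.012]]
wrist_force: [-2.1, -0.3, 7.1]
gripper_width: 0.389
[0.4773 0.2254 0.0504] [-0.9917 -0.1277 -0.0116] [ 43.1  25.3 -27.1   0.5 -37.   53.9] 0.389 [-2.1 -0.3  7.1]
fixture xy -0.16427946531684054 0.4862542532997771 F along -2.0958909212014403 yaw -172.66100201268
```

```bash
python3 -m creep '[[0,0,0,-0.5,0],[0,0,0,-1,0],[0,0,0,-1,0],[0.15,0,0,-0.8,0],[0.3,0,0,-0.5,0],[0.45,0,0,0,0],[0.6,0,0,0,0],[0.75,0,0,0,0]]'
python3 - <<'E'
from st import *
st()
E
```

```text
time_s: 26.9
tcp_pos: [0.4776, 0.2256, 0.0503]
ee_rot: [[0.012, 0.128, -0.992], [0.004, -0.992, -0.128], [-1.0, -0.002, -0.012]]
wrist_force: [-0.8, -0.2, -0.5]
gripper_width: 0.55
[0.4776 0.2256 0.0503] [-0.9917 -0.1277 -0.0122] [ 43.1  25.3 -27.1   0.5 -36.9  53.9] 0.55 [-0.8 -0.2 -0.5]
fixture xy -0.1639877796283939 0.48639995570461986 F along -0.8313981053164787 yaw -172.66105649956657
```

```bash
python3 -m creep '[[0.8,0,0,0,0],[0.8,0,0,0,0],[0.8,0,0,5,0],[0.8,0,0,15,0],[0.8,0,0,35,0],[0.8,0,0,65,0],[0.8,0,0,100,0],[0.8,0,0,130,0]]';python3 -m creep '[[0.8,-10,-30,10,0],[0.8,-15,-70,10,0],[0.8,-20,-110,10,0],[0.8,-25,-155,10,0],[0.8,-30,-200,10,0],[0.8,-35,-240,10,0],[0.8,-40,-270,10,0],[0.8,-40,-280,10,0]]'
python3 - <<'E'
from st import *
st()
for n in("top","side"):
    p=capture(n);cv2.imwrite(f"pics/{n}F.png",p["image"]);print(handle_fit(p,(.5194,.2316),.025));stick(p)
    for t in["nozzle_mid","countersink_mid","jar","brush","bottle"]:
        for r in mark_of(p,t)[:1]: print(t,round(r["confidence"],2),np.round(r["centre"]),np.round(uv2w(p,*r["centre"]),3))
E
```

```text
time_s: 27.7
tcp_pos: [0.4779, 0.2257, 0.1831]
ee_rot: [[0.014, 0.128, -0.992], [0.005, -0.992, -0.128], [-1.0, -0.003, -0.014]]
wrist_force: [1.0, 0.4, 1.3]
gripper_width: 0.798
time_s: 28.5
tcp_pos: [0.4369, -0.0564, 0.194]
ee_rot: [[0.015, 0.125, -0.992], [0.005, -0.992, -0.125], [-1.0, -0.004, -0.015]]
wrist_force: [0.8, -0.5, 0.1]
gripper_width: 0.8
[ 0.4369 -0.0564  0.194 ] [-0.992  -0.125  -0.0152] [ 13.8   6.1 -28.7  -0.1 -54.3  83.4] 0.8 [ 0.8 -0.5  0.1]
fixture xy -0.23775099971348831 0.21119614140987775 F along 0.7700260877030779 yaw -172.82065796057563
{'n': 871, 'mid': array([0.5206, 0.2317]), 'yaw': -3.0096, 'yaw_deg': -172.44, 'L': 0.1936, 'w': 0.033, 'wf': 0.0575, 'z': 0.0551, 'zr': array([0.0547, 0.055 ])}
stick n 289 u pct [ 0.8  9.9 18.5] v [-59.1  61.9]
nozzle_mid 0.84 [273. 152.] [0.747 0.131 0.019]
countersink_mid 0.63 [163. 179.] [0.666 0.453 0.026]
jar 0.57 [306. 196.] [0.609 0.033 0.066]
brush 0.92 [476. 245.] [ 0.471 -0.459  0.019]
bottle 0.69 [470. 191.] [ 0.618 -0.419  0.1  ]
{'n': 1057, 'mid': array([0.5184, 0.233 ]), 'yaw': -3.0135, 'yaw_deg': -172.66, 'L': 0.1985, 'w': 0.0331, 'wf': 0.0572, 'z': 0.0533, 'zr': array([0.0526, 0.0528])}
stick n 163 u pct [ 0.7 11.2 20.8] v [-60.5  60.3]
nozzle_mid 0.66 [230. 256.] [0.746 0.145 0.023]
countersink_mid 0.65 [170. 349.] [0.667 0.456 0.025]
jar 0.84 [294. 255.] [0.594 0.048 0.03 ]
brush 0.92 [415. 182.] [ 0.46  -0.464  0.008]
```

View pics/sideF.png

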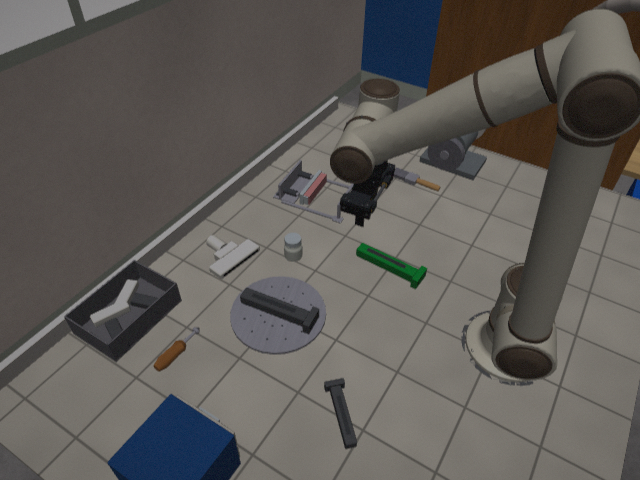

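View pics/topF.png

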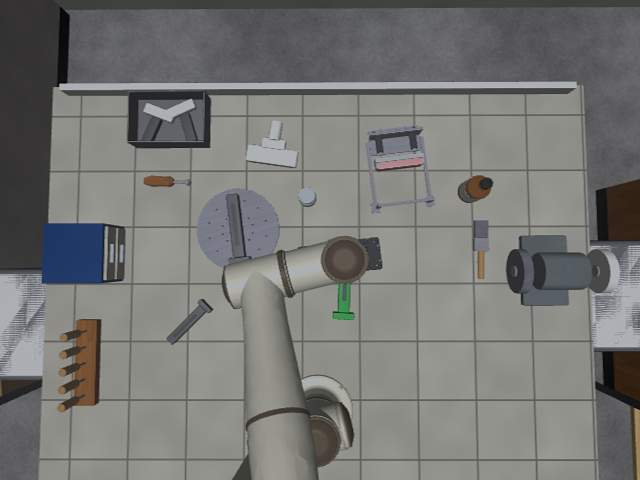

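The handle lies flat in the middle of the disc: about (235,228) in the top view and (279,308) in the side view. The arm is clear, the stick has sprung back, and the bystanders look where they were. I'm handing in.

```bash
python3 -c "
from station import *
print(sense()['time_s'],finish_job())"
```

```text
the job is handed in; nothing more can be done
29.1 None
```

I pressed both ends of the handle squarely against the polishing stick, in the order asked, then laid the handle back on the turntable. I handed the job in at 29.1 s of the 72 s allowed.

- **Flanged end:** held by the plain half and passed level under the gate. It pushed the stick back about 9.7 mm at about 5 N.
- **Turning round:** I turned the handle 180°, put it down in front of the gate and took it again by the flanged half.
- **Plain end:** pushed the stick back about 10.4 mm at about 6.7 N. Yaw was within about 0.1° of the fixture for both presses.
- **Final placing:** the handle lies flat, with the plain and flanged ends of its bar level within 0.3 mm. Its centre is within about 2 mm of the turntable centre in both cameras.
- **Last checks:** the stick is back at rest, the gripper is open and clear of everything, and the bystanders look where they were.

**Disagreements and limits:**
- The two cameras differed by about 2 mm on the handle's final position, which is within their calibration.
- The network positions for the bystanders repeated only to about 12 mm, so I relied on the pictures for those. The bottle was not found in the last side view.
- The tool was tilted about 0.7° when it let go, so the plain end may have settled by about 2 mm.

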